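# Wind down the ham press

### The job

The packed ham mould stands in the bench press: fit the loose crank all the way down on the square end of the press spindle, without ramming it, and wind it clockwise until you feel the pressure foot take up on the mould's lid, then give it one full turn more and stop. Keep the crank well down on its square as it sinks with the spindle. Leave it there when you let go, and leave the other things on the counter alone.

Things in the scene. Friction and masses are not known exactly. Their poses are not given: they have to be found in the camera images.
- shaft (a point): Upper face of the collar (34 mm across) on the press's upright spindle, on its axis, about 226 mm above the counter at the start. Above it stands the spindle's 20 mm square end, 24 mm tall, top edges chamfered 3 mm. The point turns and sinks with the spindle: z up the axis, x and y at right angles to the flats. Clockwise seen from above lowers the spindle 10 mm a turn.
- nut (a point): Fixed point on the spindle's axis, on top of the crosshead's nut. The thread drags with about 0.75 N m while turning (9 N at the crank's grip; almost none of it is felt at a standstill) and holds where it is left. Take-up on the lid adds at once about 5 N at the grip (springs preloaded to 240 N), felt at a standstill too, and 3 N more over the next turn (15 N per mm).
- press: Stainless bench screw press, fixed to the counter; origin at the centre of its underside, on the spindle's axis. Foot plate 200 x 230 x 15 mm, two columns 22 mm thick at y = +-95 mm, crosshead 50 x 240 mm with its top at 174 mm, column nuts to 187 mm; nothing but the spindle stands higher. Under the crosshead the spindle carries a flat sprung pressure foot, 90 x 70 mm.
- mould_rim (a point): Centre of the rim of the steel ham mould, 190 x 110 mm, fixed under the foot, rim 85 mm above the counter. Its loose lid, with a raised middle, lies inside on the filling. How high it lies is not measured and differs each time: at the start the foot is 16 to 36 mm above the lid, so it takes up after 1.6 to 3.6 turns.
- crank_hub (a point): Centre, half-way up, of the loose crank's hub, a steel block 40 x 40 mm, 44 mm tall, standing upright on the counter left or right of the press. x points along the crank's arm, z up. The arm, 18 mm wide, 10 mm thick, leaves the hub flush with its top and carries the grip; take the hub from above across the arm. The crank weighs 0.45 to 0.65 kg.
- crank_mouth (a point): Centre of the hub's underside, 22 mm below crank_hub, axes as there: the mouth of the square socket, 21.6 mm wide and 25 mm deep, sides parallel to the hub's. Any of the four quarter turns fits the spindle's square; fully seated, the underside rests on the collar (crank_mouth at shaft).
- crank_grip (a point): Centre of the crank's black upright grip, 26 mm across, 50 mm tall, spinning freely on its pin, 80 mm from the hub's axis and 75 mm above the hub's underside; the arm's top face is 31 mm below this point.
- jar: Bystander: closed glass jar with paper label and steel cap, 74 mm across, 110 mm tall; origin at the centre of its underside. It stands on the side of the press where the crank is not.
- bowl: Bystander: small steel bowl, 96 mm across, 55 mm tall, on the right beyond the jar or crank; origin at the centre of its underside.
- spreader: Bystander: spreader with a dark wooden handle and steel blade, 200 mm long, 28 mm wide, 14 mm high, lying on the left beyond the jar or crank; origin mid-length on its underside, blade to its x.
Things that resemble listed ones, but are neither listed nor needed, are in the scene too. Leave any orange look-alike of the part that bears crank_hub alone.

How it is judged:
By the outcome, as a careful person would: the job done as asked, in the order asked, and still so for the second after the job is handed in, with the robot touching nothing.
It also fails if it takes over 72 s, if anything falls off the work surface, if the arm or the gripper's body presses on something with over 40 N, if the wrist force passes 120 N, or if a joint passes its speed limit or range.

### The arm

A 7-joint arm with a two-finger parallel gripper is mounted at the origin on the work surface. World frame = base frame: x ahead of the robot, y to its left, z up, the work surface at z = 0. Lengths are in m, angles in rad, forces in N, time in s.
With the tool pointing down it reaches from about 0.35 to 0.9 m from the base axis. Payload 8.1 kg.
Tool frame: the origin (TCP) lies at the very end of the fingers, on their centre line; the grasp point (between the pads) lies 19 mm behind it; z points along the fingers, y is the line along which they close (so a half turn about z gives the same grasp; the last joint's range is limited). The gripper opens to 92 mm and grips with 3 to 60 N. Pads are 19 mm wide; open, the fingers measure 130 mm over their backs; the gripper's body (75 mm by 190 mm) begins 47 mm behind the grasp point.
Start: joints at [1.22, 0.434, 0.025, 1.573, -0.012, 1.134, -0.075], TCP at [0.153, -0.606, 0.227] pointing down, gripper open.
Joint ranges: [-2.62, 2.62], [-0.44, 2.09], [-1.27, 1.32], [0.08, 2.57], [-1.32, 4.46], [0.12, 2], [-2.74, 2.74]. Speed limits (rad/s): [2.22, 2.22, 3.01, 3.01, 3.14, 3.14, 3.14].

### API

Orientations are given as a rotation vector (axis times angle).
In Python, from cell import arm gives the robot as it stands.
- The arm moves only by the tool jog_arm, never from a script. Its argument "rows" is a list of rows, each a list of 3 entries, a list of its own where there are three numbers: the shift along the world's x, y, z in cm, then the turn, a rotation vector about the world's x, y, z in degrees, then the opening, from 0 (shut) to 1 (fully open). A call has 1 to 8 rows; each row is the pose to reach, as a shift and turn from the pose commanded when the call began; what a row does not reach only later rows make up. A row lasts 1/8 s, in which the tool goes at most 62.5 mm and 10.7 degrees, less where a joint would pass 70% of its speed; a pose out of reach is approached as far as the arm can. A call with a gripper value outside its range is refused whole. The fingers move at their own pace and stop on an object; "newtons" is the grip in N (left out, the last holds). Time passes only in rows, so rows that repeat a pose let the fingers close. It gives the time, the measured TCP pose, the force, the opening and the grip force at its end, in the units of the state.
- arm.observe(): the state, without advancing time (a new reading comes with each control period).
- arm.get_image(name): name is "scene" or "top"; returns a dict with "img" (420x560x3 uint8, red, green, blue), "depth" (420x560 float32, m along the optical axis (not along the pixel's ray), 0 where there is no reading), "fx", "fy", "cx", "cy" (pixels), "rvec" (rotation vector, rad) and "tvec" (3), from world to camera coordinates, as OpenCV has them. Camera axes: x right, y down, z forward; pixel columns grow to the right and rows downward; lengths in m; the calibration is good to about 2 mm. A picture is of the moment at which its call begins.
- arm.sign_off(): hands the job in; it is judged then, once.
The state is a dict: "clock": time; "joints": joint angles; "dq": joint speeds; "joint_efforts": joint torques, N m; "position": TCP position; "ee_rot": TCP orientation; "force": force on the tool from outside, world axes, zero at the start; "ft_torque": the same for the moment, N m; "width": opening from 0.0 (shut) to 1.0 (fully open); "gripper_force": force on a finger pad.
Only numpy, scipy, OpenCV 4.12 (cv2) and the standard library are available. Lean on these libraries where they do the work, as an engineer would, in place of code of your own. Each camera call takes 0.05 s, during which the arm holds its last target. There are 200 camera calls.

## Working session

There is one attempt and no reset: what is moved stays moved. The work goes in short steps, Python scripts to look and compute and a tool call to move; the robot and the scene stay as the last step left them, time stands still between calls to the robot, and variables do not carry over. Pictures are saved under pics/ and viewed, at most 10 in all, crops included, and the job is handed in when it is done.

Besides the shell and the picture viewer there is one more tool, called after "Call:" in YAML: its name, and indented under it one key for each argument. jog_arm: Moves the arm, as the interface text tells. Its arguments: {"type":"object","properties":{"rows":{"type":"array","items":{"type":"array"}},"newtons":{"type":"number"}},"required":["rows"]}

```bash
ls; mkdir -p pics
cat > h.py <<'E'
import numpy as np, cv2
from cell import arm
def grab(n):
    d=arm.get_image(n); R=cv2.Rodrigues(np.array(d["rvec"],float))[0]; t=np.array(d["tvec"],float).ravel()
    z=d["depth"]; v,u=np.mgrid[:z.shape[0],:z.shape[1]]
    P=np.stack([(u-d["cx"])/d["fx"]*z,(v-d["cy"])/d["fy"]*z,z],-1)
    d["W"]=(P-t)@R; d["W"][z==0]=np.nan; d["R"]=R; d["t"]=t
    return d
def ray(d,u,v,h):
    r=d["R"].T@np.array([(u-d["cx"])/d["fx"],(v-d["cy"])/d["fy"],1]); c=-d["R"].T@d["t"]
    return c+r*(h-c[2])/r[2]
def save(d,n,box=None,s=1):
    im=d["img"][...,::-1]
    if box: im=im[box[1]:box[3],box[0]:box[2]]
    cv2.imwrite("pics/"+n,cv2.resize(im,None,fx=s,fy=s,interpolation=cv2.INTER_CUBIC))
E
python3 - <<'E'
from h import *
for n in("top","scene"):
    d=grab(n); save(d,n+"0.png",None,1.4); print(n,d["fx"],-d["R"].T@d["t"],d["R"].tolist())
    np.savez("%s0.npz"%n,W=d["W"],img=d["img"])
print(arm.observe())
E
```

```text
pics
top 493.25573333097515 [ 0.2172449  -0.0633097   1.50106986] [[0.015648449913226337, -0.9998611408913523, 0.005729306306747159], [-0.9838717206550534, -0.016418853285100732, -0.1781203485064715], [0.17818968351332176, -0.0028495951020492405, -0.9839920307081641]]
scene 388.71767627984894 [ 1.13595879 -0.10081588  0.92028124] [[0.04680881059484898, 0.9986906065412348, -0.020639952931056693], [0.7494056800500856, -0.04877146651197517, -0.6603124039141928], [-0.6604544359449517, 0.015440740285748489, -0.7507073474930586]]
{'clock': 0.1, 'joints': array([ 1.22040313,  0.43516249,  0.0249934 ,  1.57399111, -0.01159449,
        1.13399303, -0.07511802]), 'dq': array([-0.00038337, -0.0039667 , -0.00054347, -0.00268955, -0.00076842,
       -0.0005726 ,  0.00076478]), 'joint_efforts': array([ 3.35029450e-03, -6.69123960e+01,  9.88459401e-01, -3.15141749e+01,
       -6.03342941e-02,  3.75350390e-02,  7.43967780e-05]), 'position': array([ 0.15311686, -0.60549074,  0.22602378]), 'ee_rot': array([-3.11616804e+00, -3.87907512e-01,  4.93077400e-04]), 'force': array([ 0.65925902,  0.16283653, -0.10596948]), 'ft_torque': array([-0.01770203, -0.0225917 ,  0.01834704]), 'gripper_force': 0.0, 'width': 0.9975450871786209}
```

View pics/top0.png

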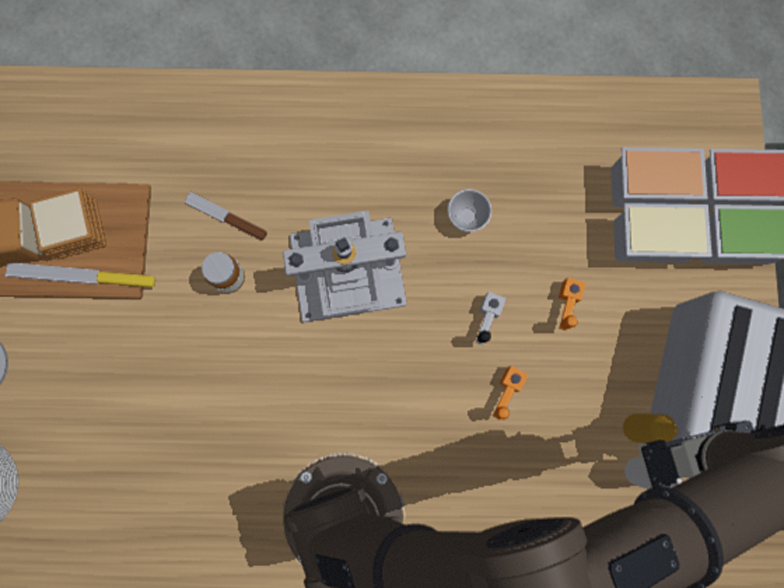

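View pics/scene0.png

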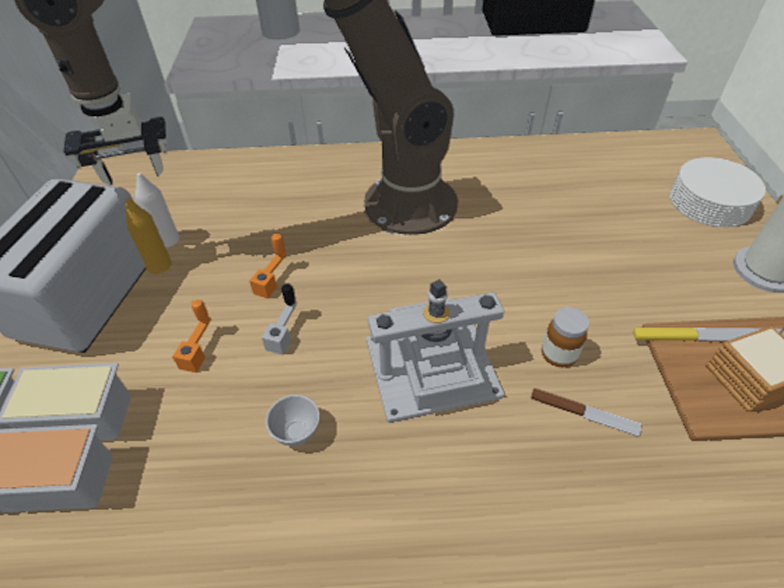

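The top view shows the steel crank with its hub at (493,303) and black grip at (484,337). The orange look-alikes are at (572,289) and (514,378), and the spindle top is at (343,244). In the scene view the steel crank is at (277,338) and its grip at (289,294). I choose the grey one with the black grip.

Run:
```python
from h import *
d=grab("top"); s=grab("scene")
a=cv2.resize(d["img"][190:260,325:425],(800,560),interpolation=cv2.INTER_CUBIC)[:300]
b=cv2.resize(d["img"][155:192,200:300],(800,296),interpolation=cv2.INTER_CUBIC)
cv2.imwrite("pics/crop1.png",np.vstack([a,b])[...,::-1])
def rect(W,m,n):
    p=W[m][:,:2]; r=cv2.minAreaRect((p*1000).astype(np.float32)); print(n,m.sum(),"c",np.round(r[0],1),"size",np.round(r[1],1),"ang",round(r[2],1),"z",np.nanmedian(W[m][:,2]).round(4))
for n,c in(("top",d),("scene",s)):
    W=c["W"]; x,y,z=np.moveaxis(W,-1,0); im=c["img"].astype(int)
    k=ray(d,493/1.4,303/1.4,.044); p=ray(d,345/1.4,248/1.4,.21)
    if n=="top": print("guess",k,p)
    near=np.hypot(x-k[0],y-k[1])
    grey=(im.max(-1)-im.min(-1)<30)
    g=(near<.13)&(z>.055)&grey&(im.max(-1)<90); 
    rect(W,(near<.13)&(z>.036)&(z<.050)&grey&(im.max(-1)>90),n+" armtop")
    rect(W,(near<.035)&(z>.036)&(z<.050),n+" hubtop"); rect(W,g&(z>.09),n+" grip>90"); rect(W,g,n+" grip")
    np_=np.hypot(x-p[0],y-p[1])
    for lo,hi in((.165,.178),(.180,.19),(.178,.215),(.22,.228),(.244,.256)):
        m=(np_<(.14 if hi<.2 else .04))&(z>lo)&(z<hi)
        if m.sum()>3: rect(W,m,n+" press %.3f-%.3f"%(lo,hi))
```

```text
guess [ 0.44656597 -0.30970079  0.044     ] [0.5224973  0.00105007 0.21      ]
top armtop 237 c [ 413.5 -298.2] size [ 40.  112.6] ang 69.8 z 0.0445
top hubtop 195 c [ 440.1 -308. ] size [40. 56.] ang 69.8 z 0.0447
top grip>90 52 c [ 370.9 -281. ] size [19.9 20.1] ang 86.7 z 0.0994
top grip 63 c [ 370.2 -280.4] size [20.8 21.6] ang 86.7 z 0.0985
top press 0.165-0.178 1089 c [522.4   4.7] size [ 51.4 239.2] ang 10.1 z 0.1743
top press 0.180-0.190 195 c [522.    4.8] size [ 46.3 215.6] ang 9.8 z 0.1838
top press 0.178-0.215 115 c [524.    1.2] size [44.9 73.9] ang 6.6 z 0.1799
top press 0.220-0.228 42 c [522.3   3.9] size [30.3 32.6] ang 62.1 z 0.2254
top press 0.244-0.256 59 c [522.8   4.9] size [21.1 18.9] ang 28.0 z 0.2501
scene armtop 262 c [ 414.8 -301.2] size [ 41.3 110.8] ang 70.1 z 0.044
scene hubtop 214 c [ 440.1 -310.4] size [41.3 56.8] ang 70.1 z 0.0442
scene grip>90 46 c [ 374.7 -286.9] size [23.  18.9] ang 39.4 z 0.0975
scene grip 108 c [ 375.  -286.7] size [23.7 18.9] ang 39.4 z 0.086
scene press 0.165-0.178 1325 c [524.2   2.7] size [ 52.9 238.8] ang 10.1 z 0.1737
scene press 0.180-0.190 184 c [524.5   3.2] size [ 29.6 214.6] ang 11.1 z 0.1848
scene press 0.178-0.215 141 c [527.9   2.4] size [43.  33.2] ang 74.2 z 0.1907
scene press 0.220-0.228 59 c [529.5   2.3] size [31.2 20.2] ang 86.0 z 0.2261
scene press 0.244-0.256 63 c [523.1   3.3] size [20.  21.5] ang 32.9 z 0.2494
```

View pics/crop1.png

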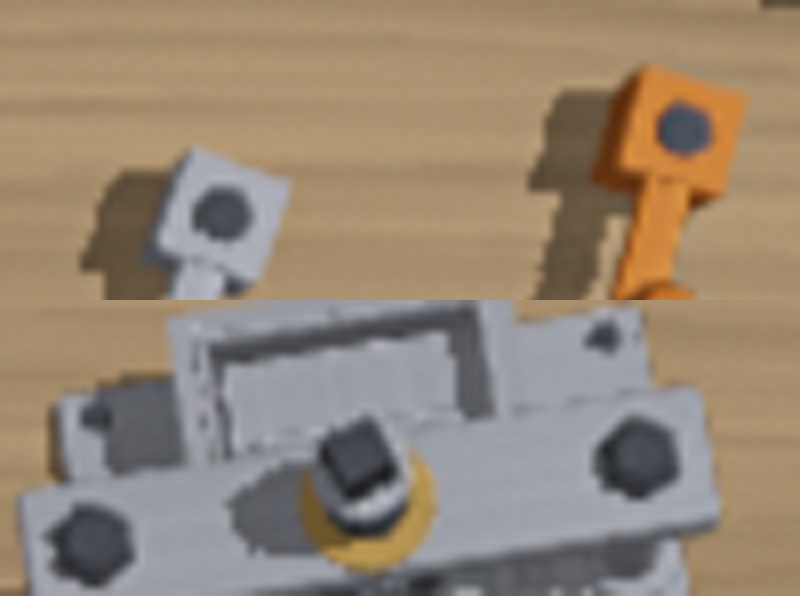

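Run:
```python
from h import *
for n in("top","scene"):
    T=[];F=[]
    for i in range(4):
        c=grab(n);W=c["W"];x,y,z=np.moveaxis(W,-1,0);q=np.hypot(x-.523,y-.004)<.022
        T.append(W[q&(z>.2475)]);F.append(W[q&(z>.229)&(z<.245)])
    T=np.vstack(T);F=np.vstack(F)
    print(n,"top",cv2.minAreaRect((T[:,:2]*1e3).astype(np.float32)),T.mean(0).round(4),len(T))
    # square-fit of side points: orientation minimizing |max(|u|,|v|)-10|
    from scipy.optimize import least_squares
    best=None
    for a in range(0,90,10):
        def f(p):
            ca,sa=np.cos(p[2]),np.sin(p[2]);dx,dy=F[:,0]*1e3-p[0],F[:,1]*1e3-p[1]
            return np.maximum(abs(dx*ca+dy*sa),abs(-dx*sa+dy*ca))-10
        r=least_squares(f,[523,4,np.radians(a)],loss="soft_l1")
        if best is None or r.cost<best.cost:best=r
    print("side",best.x[:2].round(1),np.degrees(best.x[2])%90,best.cost/len(F),len(F))
```

```text
top top ((522.8353881835938, 4.509448051452637), (21.0385684967041, 19.99444580078125), 28.291738510131836) [0.5224 0.0045 0.251 ] 216
side [522.2   5. ] 33.40444656702401 1.3208993720070816 108
scene top ((524.265625, 2.9613113403320312), (19.466943740844727, 20.939369201660156), 30.984174728393555) [0.5244 0.0028 0.2498] 211
side [522.5   3. ] 30.622675805119986 0.2671169287846196 214
```

Call:
jog_arm:
  rows:
    - [[5,5,3],[0,0,-8],1]
    - [[10,10,3],[0,0,-16],1]
    - [[15,15,3],[0,0,-24],1]
    - [[21,21,3],[0,0,-32],1]
    - [[26,26,3],[0,0,-34],1]
    - [[29.5,29.4,3],[0,0,-34],1]
    - [[29.5,29.4,1],[0,0,-34],1]
    - [[29.5,29.4,0],[0,0,-34],1]
  newtons: 40

```text
clock: 1.6
position: [0.4511, -0.3078, 0.2259]
ee_rot: [-3.095, 0.529, -0.0]
force: [-0.4, 0.4, 0.1]
width: 1.0
gripper_force: 0.0
```

Call:
jog_arm:
  rows:
    - [[-0.3,-0.4,-5],[0,0,-0.6],1]
    - [[-0.3,-0.4,-10],[0,0,-0.6],1]
    - [[-0.3,-0.4,-15],[0,0,-0.6],1]
    - [[-0.3,-0.4,-19],[0,0,-0.6],1]
    - [[-0.3,-0.4,-21],[0,0,-0.6],1]
    - [[-0.3,-0.4,-21.8],[0,0,-0.6],1]
    - [[-0.3,-0.4,-21.8],[0,0,-0.6],1]
  newtons: 40

```text
clock: 2.48
position: [0.4449, -0.3166, 0.0088]
ee_rot: [3.091, -0.558, -0.0]
force: [1.4, -0.1, -0.1]
width: 1.0
gripper_force: 0.0
```

Call:
jog_arm:
  rows:
    - [[0,0,0],[0,0,0],0.6]
    - [[0,0,0],[0,0,0],0.5]
    - [[0,0,0],[0,0,0],0.2]
    - [[0,0,0],[0,0,0],0.2]
    - [[0,0,0],[0,0,0],0.2]
  newtons: 40

```text
clock: 3.1
position: [0.4453, -0.3159, 0.0088]
ee_rot: [3.092, -0.556, 0.0]
force: [1.1, -0.4, -0.8]
width: 0.507
gripper_force: 0.0
```

Call:
jog_arm:
  rows:
    - [[0,0,0],[0,0,0],0.8]
    - [[0.3,0.4,0],[0,0,0.4],0.8]
    - [[0.3,0.4,0],[0,0,0.4],0.7]
    - [[0.3,0.4,0],[0,0,0.4],0.6]

```text
clock: 3.6
position: [0.4483, -0.3118, 0.0087]
ee_rot: [3.094, -0.545, -0.0]
force: [-0.9, -0.1, 0.0]
width: 0.636
gripper_force: 0.0
```

Call:
jog_arm:
  rows:
    - [[0,0,0],[0,0,0],0.3]
    - [[0,0,0],[0,0,0],0.3]
    - [[0,0,0],[0,0,0],0.2]
    - [[0,0,0],[0,0,0],0.2]
  newtons: 40

```text
clock: 4.1
position: [0.4482, -0.3123, 0.0088]
ee_rot: [3.093, -0.546, 0.0]
force: [-0.7, -1.0, -0.7]
width: 0.436
gripper_force: 40.0
```

Call:
jog_arm:
  rows:
    - [[0,0,3],[0,0,0],0.2]
    - [[0,0,9],[0,0,0],0.2]
    - [[0,0,15],[0,0,0],0.2]
    - [[0,0,21],[0,0,8],0.2]
    - [[0,0,27],[0,0,16],0.2]
    - [[1.3,5.3,28],[0,0,24],0.2]
    - [[2.7,11,28],[0,0,31],0.2]
    - [[4,17,28],[0,0,38],0.2]

```text
clock: 5.1
position: [0.4877, -0.1401, 0.2882]
ee_rot: [-3.102, -0.497, 0.002]
force: [1.0, 0.3, -5.3]
width: 0.432
gripper_force: 40.0
```

Call:
jog_arm:
  rows:
    - [[1.3,5,0],[0,0,5],0.2]
    - [[2.5,10,0],[0,0,10],0.2]
    - [[3.2,13,0],[0,0,13],0.2]
    - [[3.5,14.6,0],[0,0,13],0.2]
    - [[3.5,14.6,0],[0,0,13],0.2]
    - [[3.5,14.6,0],[0,0,13],0.2]

```text
clock: 5.85
position: [0.5229, 0.0021, 0.2884]
ee_rot: [3.028, 0.835, -0.002]
force: [0.7, 0.2, -5.5]
width: 0.432
gripper_force: 40.0
```

```bash
cat > hub.py <<'E'
from h import *
o=arm.observe();print(o["position"].round(4),o["ee_rot"].round(3),np.degrees(2*np.arctan2(o["ee_rot"][1],o["ee_rot"][0])).round(2)%180,o["force"].round(1),o["width"])
p=o["position"]
for n in("top","scene"):
    c=grab(n);W=c["W"];x,y,z=np.moveaxis(W,-1,0);q=np.hypot(x-p[0],y-p[1])
    r=cv2.minAreaRect((W[(q<.13)&(z<p[2]-.01)&(z>.2)][:,:2]*1e3).astype(np.float32)) if ((q<.13)&(z<p[2]-.01)&(z>.2)).sum()>3 else None
    zt=p[2]+.035; m=(q<.14)&(abs(z-zt)<.006); print(n,"armtop",m.sum(),cv2.minAreaRect((W[m][:,:2]*1e3).astype(np.float32)) if m.sum()>3 else None, "below",r)
    zg=p[2]+.06; im=c["img"].astype(int); g=(q<.14)&(z>zg)&(z<p[2]+.11)&(im.max(-1)<80); print("grip",g.sum(),np.nanmean(W[g],0).round(4) if g.sum() else 0)
    v,u=[int(k) for k in (c["R"]@p+c["t"])[[1,0]]/(c["R"]@p+c["t"])[2]*c["fx"]+[c["cy"],c["cx"]]]
    c["img"]=c["img"]; 
    import time; cv2.imwrite("pics/%s_%d.png"%(n,o["clock"]*100),cv2.resize(c["img"][max(0,v-50):v+50,max(0,u-65):u+65,::-1],None,fx=5,fy=5,interpolation=cv2.INTER_CUBIC)); print("pics/%s_%d.png"%(n,o["clock"]*100),u,v)
E
python3 hub.py
```

```text
[0.5229 0.0021 0.2884] [ 3.028e+00  8.350e-01 -2.000e-03] 30.83 [ 0.7  0.2 -5.5] 0.43246290274258276
top armtop 0 None below None
grip 382 [0.5218 0.0029 0.3957]
pics/top_585.png 244 169
scene armtop 182 ((527.6494140625, 2.915843963623047), (39.60093688964844, 74.13232421875), 45.640724182128906) below ((528.5816040039062, 2.2523975372314453), (31.088640213012695, 22.141969680786133), 84.447265625)
grip 1797 [ 0.5366 -0.0119  0.3856]
pics/scene_585.png 313 190
```

View pics/scene_585.png

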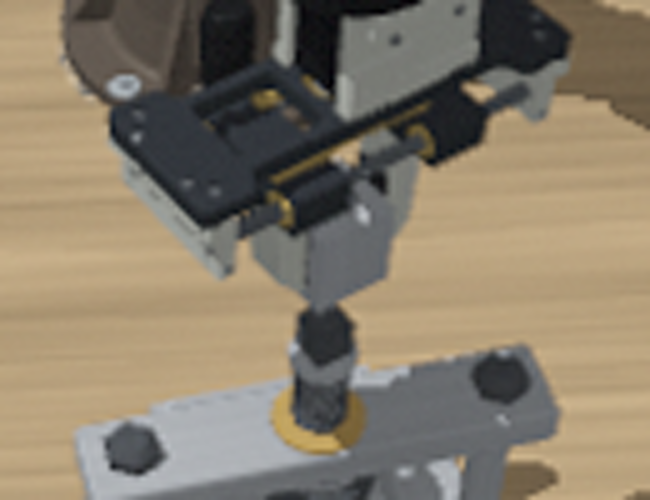

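The picture shows the hub (bottom corner at about (320,305)) straight above the spindle's square (325,330), with the flats roughly parallel. I'll shift y by 2 mm and lower gently.

Call:
jog_arm:
  rows:
    - [[0,0.2,-1],[0,0,0.3],0.2]
    - [[0,0.2,-2],[0,0,0.3],0.2]
    - [[0,0.2,-2.6],[0,0,0.3],0.2]
    - [[0,0.2,-2.9],[0,0,0.3],0.2]
    - [[0,0.2,-3.1],[0,0,0.3],0.2]
    - [[0,0.2,-3.3],[0,0,0.3],0.2]
    - [[0,0.2,-3.4],[0,0,0.3],0.2]

```text
clock: 6.82
position: [0.5242, 0.0057, 0.2562]
ee_rot: [3.024, 0.846, 0.004]
force: [-2.5, -2.8, 10.8]
width: 0.435
gripper_force: 40.0
```

Call:
jog_arm:
  rows:
    - [[-0.05,-0.1,0],[0,0,0],0.2]
    - [[-0.1,-0.15,0],[0,0,0],0.2]
    - [[-0.1,-0.15,-0.1],[0,0,0],0.2]
    - [[-0.1,-0.15,-0.2],[0,0,0],0.2]

```text
clock: 7.32
position: [0.5228, 0.0039, 0.2527]
ee_rot: [3.025, 0.846, 0.001]
force: [5.3, -2.5, -0.6]
width: 0.435
gripper_force: 40.0
```

Call:
jog_arm:
  rows:
    - [[0.05,-0.03,-0.2],[0,0,0],0.2]
    - [[0.05,-0.03,-0.5],[0,0,0],0.2]
    - [[0.05,-0.03,-0.8],[0,0,0],0.2]
    - [[0.05,-0.03,-1.0],[0,0,0],0.2]

```text
clock: 7.82
position: [0.523, 0.0039, 0.2425]
ee_rot: [3.025, 0.847, 0.0]
force: [4.0, -3.2, 0.4]
width: 0.434
gripper_force: 40.0
```

Call:
jog_arm:
  rows:
    - [[0.03,-0.03,-0.3],[0,0,0],0.2]
    - [[0.03,-0.03,-0.5],[0,0,0],0.2]
    - [[0.03,-0.03,-0.65],[0,0,0],0.2]
    - [[0.03,-0.03,-0.75],[0,0,0],0.2]
    - [[0.03,-0.03,-0.85],[0,0,0],0.2]
    - [[0.03,-0.03,-0.85],[0,0,0],0.2]

```text
clock: 8.57
position: [0.5231, 0.0039, 0.2352]
ee_rot: [3.025, 0.847, 0.001]
force: [0.1, -2.8, 7.6]
width: 0.435
gripper_force: 40.0
```

Call:
jog_arm:
  rows:
    - [[0,0,-0.05],[0,0,0],0.2]
    - [[0,0,-0.05],[0,0,0],0.6]
    - [[0,0,-0.05],[0,0,0],0.65]
    - [[0,0,-0.05],[0,0,0],0.65]
    - [[0,0,3],[0,0,0],0.65]
    - [[0,0,7],[0,0,0],0.65]
    - [[0,0,11],[0,0,0],0.65]
    - [[0,0,12],[0,0,0],0.65]

```text
clock: 9.57
position: [0.5239, 0.0045, 0.3566]
ee_rot: [3.024, 0.848, 0.006]
force: [0.5, -0.4, -1.1]
width: 0.65
gripper_force: 0.0
```

Call:
jog_arm:
  rows:
    - [[-3,-2,0],[0,0,0],0.65]
    - [[-6.8,-4.1,0],[0,0,0],0.65]
    - [[-6.8,-4.1,0],[0,0,0],0.65]

```text
clock: 9.95
position: [0.4528, -0.0386, 0.3537]
ee_rot: [3.026, 0.843, -0.003]
force: [0.5, 0.0, 0.1]
width: 0.644
gripper_force: 0.0
```

Run:
```python
from h import *
o=arm.observe();print(o["clock"],o["position"].round(4),o["joints"].round(2),o["width"],o["force"].round(1))
out=[]
for n in("top","scene"):
    c=grab(n);W=c["W"];x,y,z=np.moveaxis(W,-1,0);q=np.hypot(x-.523,y-.004)
    m=(q<.11)&(z>.262)&(z<.278);print(n,m.sum(),cv2.minAreaRect((W[m][:,:2]*1e3).astype(np.float32)) if m.sum()>3 else 0,np.nanmedian(z[m]) if m.any() else 0)
    out.append(cv2.resize(c["img"][110:250,230:400] if n=="scene" else c["img"][130:270,180:350],(400,330),interpolation=cv2.INTER_CUBIC))
cv2.imwrite("pics/seat.png",np.hstack(out)[...,::-1])
```

```text
9.95 [ 0.4528 -0.0386  0.3537] [ 0.29  0.09 -0.35  1.73  0.03  1.33 -1.09] 0.643998795128706 [0.5 0.  0.1]
top 0 0 0
scene 450 ((492.399658203125, -14.179603576660156), (111.98513793945312, 41.67082977294922), 30.100318908691406) 0.27022297901391246
```

View pics/seat.png

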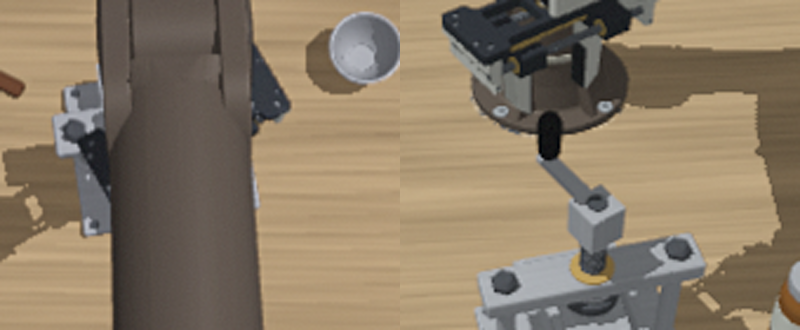

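The right half shows the crank seated with its hub on the collar (595,225). Its arm points to the robot, with the black grip at (549,135) under the open fingers. Next I descend and take the grip.

Call:
jog_arm:
  rows:
    - [[0,0,-3],[0,0,0],0.65]
    - [[0,0,-6],[0,0,0],0.65]
    - [[0,0,-7],[0,0,0],0.65]
    - [[0,0,-7],[0,0,0],0.35]
    - [[0,0,-7],[0,0,0],0.2]
    - [[0,0,-7],[0,0,0],0.15]
    - [[0,0,-7],[0,0,0],0.15]
  newtons: 45

```text
clock: 10.92
position: [0.4554, -0.0371, 0.2848]
ee_rot: [3.025, 0.847, 0.002]
force: [0.2, -0.3, 1.4]
width: 0.277
gripper_force: 45.0
```

Call:
jog_arm:
  rows:
    - [[-0.83,1.91,-0.04],[0,0,0],0.15]
    - [[-1.14,3.98,-0.08],[0,0,0],0.15]
    - [[-0.9,6.06,-0.12],[0,0,0],0.15]
    - [[-0.14,8.0,-0.17],[0,0,0],0.15]
    - [[1.11,9.68,-0.21],[0,0,0],0.15]
    - [[2.74,10.98,-0.25],[0,0,0],0.15]
    - [[4.65,11.81,-0.29],[0,0,0],0.15]
    - [[6.72,12.12,-0.34],[0,0,0],0.15]

```text
clock: 11.92
position: [0.521, 0.0847, 0.2812]
ee_rot: [-3.025, -0.849, 0.005]
force: [-8.3, -2.9, 7.0]
width: 0.275
gripper_force: 45.0
```

Call:
jog_arm:
  rows:
    - [[2.08,-0.24,-0.04],[0,0,0],0.15]
    - [[4.02,-1.0,-0.08],[0,0,0],0.15]
    - [[5.7,-2.25,-0.12],[0,0,0],0.15]
    - [[7.0,-3.88,-0.17],[0,0,0],0.15]
    - [[7.83,-5.79,-0.21],[0,0,0],0.15]
    - [[8.14,-7.86,-0.25],[0,0,0],0.15]
    - [[7.9,-9.94,-0.29],[0,0,0],0.15]
    - [[7.14,-11.88,-0.33],[0,0,0],0.15]

```text
clock: 12.92
position: [0.5959, -0.0323, 0.2788]
ee_rot: [-3.022, -0.85, -0.01]
force: [4.3, 7.7, 0.5]
width: 0.277
gripper_force: 45.0
```

Call:
jog_arm:
  rows:
    - [[-1.25,-1.68,-0.04],[0,0,0],0.15]
    - [[-2.88,-2.98,-0.08],[0,0,0],0.15]
    - [[-4.79,-3.81,-0.12],[0,0,0],0.15]
    - [[-6.86,-4.12,-0.17],[0,0,0],0.15]
    - [[-8.94,-3.88,-0.21],[0,0,0],0.15]
    - [[-10.88,-3.12,-0.25],[0,0,0],0.15]
    - [[-12.56,-1.87,-0.29],[0,0,0],0.15]
    - [[-13.86,-0.24,-0.33],[0,0,0],0.15]

```text
clock: 13.92
position: [0.4566, -0.0386, 0.2751]
ee_rot: [3.023, 0.843, 0.007]
force: [10.8, -3.1, -6.0]
width: 0.278
gripper_force: 45.0
```

Call:
jog_arm:
  rows:
    - [[-0.83,1.91,-0.06],[0,0,0],0.15]
    - [[-1.14,3.98,-0.12],[0,0,0],0.15]
    - [[-0.9,6.06,-0.17],[0,0,0],0.15]
    - [[-0.14,8.0,-0.22],[0,0,0],0.15]
    - [[1.11,9.68,-0.26],[0,0,0],0.15]
    - [[2.74,10.98,-0.3],[0,0,0],0.15]
    - [[4.65,11.81,-0.34],[0,0,0],0.15]
    - [[6.72,12.12,-0.38],[0,0,0],0.15]

```text
clock: 14.92
position: [0.5212, 0.0847, 0.2711]
ee_rot: [3.025, 0.849, -0.004]
force: [-8.7, -1.7, 8.5]
width: 0.275
gripper_force: 45.0
```

Call:
jog_arm:
  rows:
    - [[2.08,-0.24,-0.04],[0,0,0],0.15]
    - [[4.02,-1.0,-0.08],[0,0,0],0.15]
    - [[5.7,-2.25,-0.12],[0,0,0],0.15]
    - [[7.0,-3.88,-0.17],[0,0,0],0.15]
    - [[7.0,-3.88,-0.17],[0,0,0],0.15]
    - [[7.0,-3.88,-0.17],[0,0,0],0.15]

```text
clock: 15.68
position: [0.5931, 0.0462, 0.2699]
ee_rot: [-3.025, -0.847, -0.004]
force: [1.4, 2.4, 5.6]
width: 0.277
gripper_force: 45.0
```

Call:
jog_arm:
  rows:
    - [[0.83,-1.91,-0.04],[0,0,0],0.15]
    - [[1.14,-3.98,-0.08],[0,0,0],0.15]
    - [[1.14,-3.98,-0.08],[0,0,0],0.15]
    - [[1.14,-3.98,-0.08],[0,0,0],0.15]

```text
clock: 16.18
position: [0.6049, 0.0061, 0.2692]
ee_rot: [-3.025, -0.847, -0.005]
force: [2.2, 1.3, 6.0]
width: 0.275
gripper_force: 45.0
```

Call:
jog_arm:
  rows:
    - [[-0.24,-2.08,-0.04],[0,0,0],0.15]
    - [[-1.0,-4.02,-0.08],[0,0,0],0.15]
    - [[-1.0,-4.02,-0.08],[0,0,0],0.15]
    - [[-1.0,-4.02,-0.08],[0,0,0],0.15]

```text
clock: 16.68
position: [0.5949, -0.0346, 0.2683]
ee_rot: [3.024, 0.846, 0.005]
force: [3.2, -0.1, 6.2]
width: 0.281
gripper_force: 45.0
```

Call:
jog_arm:
  rows:
    - [[-1.25,-1.68,-0.04],[0,0,0],0.15]
    - [[-2.88,-2.98,-0.09],[0,0,0],0.15]
    - [[-2.88,-2.98,-0.09],[0,0,0],0.15]
    - [[-2.88,-2.98,-0.09],[0,0,0],0.15]

```text
clock: 17.18
position: [0.566, -0.0647, 0.2673]
ee_rot: [3.024, 0.846, 0.003]
force: [3.8, 0.1, 7.8]
width: 0.274
gripper_force: 45.0
```

Call:
jog_arm:
  rows:
    - [[-1.91,-0.83,-0.04],[0,0,0],0.15]
    - [[-3.98,-1.14,-0.09],[0,0,0],0.15]
    - [[-3.98,-1.14,-0.09],[0,0,0],0.15]
    - [[-3.98,-1.14,-0.09],[0,0,0],0.15]

```text
clock: 17.68
position: [0.526, -0.0763, 0.2662]
ee_rot: [3.024, 0.846, 0.001]
force: [2.0, -2.8, 9.1]
width: 0.272
gripper_force: 45.0
```

Call:
jog_arm:
  rows:
    - [[-2.08,0.24,-0.02],[0,0,0],0.15]
    - [[-4.02,1.0,-0.06],[0,0,0],0.15]
    - [[-4.02,1.0,-0.06],[0,0,0],0.15]
    - [[-4.02,1.0,-0.06],[0,0,0],0.15]

```text
clock: 18.18
position: [0.4855, -0.0663, 0.2652]
ee_rot: [3.025, 0.847, -0.001]
force: [0.3, -1.8, 9.7]
width: 0.276
gripper_force: 45.0
```

Call:
jog_arm:
  rows:
    - [[-1.68,1.25,-0.04],[0,0,0],0.15]
    - [[-2.98,2.88,-0.08],[0,0,0],0.15]
    - [[-2.98,2.88,-0.08],[0,0,0],0.15]
    - [[-2.98,2.88,-0.08],[0,0,0],0.15]

```text
clock: 18.68
position: [0.4556, -0.0373, 0.2642]
ee_rot: [3.025, 0.847, -0.002]
force: [-0.2, -1.4, 8.5]
width: 0.276
gripper_force: 45.0
```

Call:
jog_arm:
  rows:
    - [[-0.83,1.91,-0.04],[0,0,0],0.15]
    - [[-1.14,3.98,-0.08],[0,0,0],0.15]
    - [[-1.14,3.98,-0.08],[0,0,0],0.15]
    - [[-1.14,3.98,-0.08],[0,0,0],0.15]

```text
clock: 19.18
position: [0.4442, 0.0026, 0.2634]
ee_rot: [3.025, 0.848, -0.002]
force: [0.1, -1.7, 10.7]
width: 0.275
gripper_force: 45.0
```

Call:
jog_arm:
  rows:
    - [[0.24,2.08,-0.04],[0,0,0],0.15]
    - [[1.0,4.02,-0.09],[0,0,0],0.15]
    - [[1.0,4.02,-0.09],[0,0,0],0.15]
    - [[1.0,4.02,-0.09],[0,0,0],0.15]

```text
clock: 19.68
position: [0.4541, 0.043, 0.2625]
ee_rot: [3.024, 0.848, -0.003]
force: [-2.2, -1.9, 11.6]
width: 0.274
gripper_force: 45.0
```

Call:
jog_arm:
  rows:
    - [[1.25,1.68,-0.01],[0,0,0],0.15]
    - [[2.88,2.98,-0.04],[0,0,0],0.15]
    - [[2.88,2.98,-0.04],[0,0,0],0.15]
    - [[2.88,2.98,-0.04],[0,0,0],0.15]

```text
clock: 20.18
position: [0.4825, 0.0728, 0.2618]
ee_rot: [3.024, 0.848, -0.004]
force: [-2.5, -0.1, 9.0]
width: 0.274
gripper_force: 45.0
```

Call:
jog_arm:
  rows:
    - [[1.91,0.83,-0.04],[0,0,0],0.15]
    - [[3.98,1.14,-0.08],[0,0,0],0.15]
    - [[3.98,1.14,-0.08],[0,0,0],0.15]
    - [[3.98,1.14,-0.08],[0,0,0],0.15]

```text
clock: 20.68
position: [0.5222, 0.0848, 0.2609]
ee_rot: [-3.025, -0.849, 0.004]
force: [-2.8, 0.5, 9.0]
width: 0.273
gripper_force: 45.0
```

Call:
jog_arm:
  rows:
    - [[2.08,-0.24,-0.04],[0,0,0],0.15]
    - [[4.02,-1.0,-0.08],[0,0,0],0.15]
    - [[4.02,-1.0,-0.08],[0,0,0],0.15]
    - [[4.02,-1.0,-0.08],[0,0,0],0.15]

```text
clock: 21.18
position: [0.5627, 0.0753, 0.2602]
ee_rot: [-3.024, -0.849, 0.003]
force: [-0.2, 1.8, 8.4]
width: 0.273
gripper_force: 45.0
```

Call:
jog_arm:
  rows:
    - [[1.68,-1.25,-0.04],[0,0,0],0.15]
    - [[2.98,-2.88,-0.08],[0,0,0],0.15]
    - [[2.98,-2.88,-0.08],[0,0,0],0.15]
    - [[2.98,-2.88,-0.08],[0,0,0],0.15]

```text
clock: 21.68
position: [0.593, 0.0467, 0.2595]
ee_rot: [-3.023, -0.848, 0.0]
force: [1.8, 2.9, 8.8]
width: 0.276
gripper_force: 45.0
```

Call:
jog_arm:
  rows:
    - [[0.83,-1.91,-0.04],[0,0,0],0.15]
    - [[1.14,-3.98,-0.08],[0,0,0],0.15]
    - [[1.14,-3.98,-0.08],[0,0,0],0.15]
    - [[1.14,-3.98,-0.08],[0,0,0],0.15]

```text
clock: 22.18
position: [0.605, 0.0065, 0.2589]
ee_rot: [-3.024, -0.848, -0.001]
force: [4.4, 1.2, 7.7]
width: 0.277
gripper_force: 45.0
```

Call:
jog_arm:
  rows:
    - [[-0.24,-2.08,-0.04],[0,0,0],0.15]
    - [[-1.0,-4.02,-0.08],[0,0,0],0.15]
    - [[-1.0,-4.02,-0.08],[0,0,0],0.15]
    - [[-1.0,-4.02,-0.08],[0,0,0],0.15]

```text
clock: 22.68
position: [0.5951, -0.0344, 0.2581]
ee_rot: [3.025, 0.847, 0.001]
force: [5.2, -0.1, 7.6]
width: 0.273
gripper_force: 45.0
```

Call:
jog_arm:
  rows:
    - [[-1.25,-1.68,-0.04],[0,0,0],0.15]
    - [[-2.88,-2.98,-0.08],[0,0,0],0.15]
    - [[-2.88,-2.98,-0.08],[0,0,0],0.15]
    - [[-2.88,-2.98,-0.08],[0,0,0],0.15]

```text
clock: 23.18
position: [0.5659, -0.0648, 0.2572]
ee_rot: [3.025, 0.846, -0.0]
force: [4.1, -1.9, 7.4]
width: 0.278
gripper_force: 45.0
```

Call:
jog_arm:
  rows:
    - [[-1.91,-0.83,-0.04],[0,0,0],0.15]
    - [[-3.98,-1.14,-0.08],[0,0,0],0.15]
    - [[-3.98,-1.14,-0.08],[0,0,0],0.15]
    - [[-3.98,-1.14,-0.08],[0,0,0],0.15]

```text
clock: 23.68
position: [0.5257, -0.0762, 0.2562]
ee_rot: [3.025, 0.847, -0.002]
force: [1.3, -2.5, 7.4]
width: 0.275
gripper_force: 45.0
```

Call:
jog_arm:
  rows:
    - [[-2.08,0.24,-0.04],[0,0,0],0.15]
    - [[-4.02,1.0,-0.08],[0,0,0],0.15]
    - [[-4.02,1.0,-0.08],[0,0,0],0.15]
    - [[-4.02,1.0,-0.08],[0,0,0],0.15]

```text
clock: 24.18
position: [0.4852, -0.066, 0.2553]
ee_rot: [-3.025, -0.847, 0.003]
force: [0.3, -1.7, 6.0]
width: 0.272
gripper_force: 45.0
```

Call:
jog_arm:
  rows:
    - [[-1.68,1.25,-0.04],[0,0,0],0.15]
    - [[-2.98,2.88,-0.08],[0,0,0],0.15]
    - [[-2.98,2.88,-0.08],[0,0,0],0.15]
    - [[-2.98,2.88,-0.08],[0,0,0],0.15]

```text
clock: 24.68
position: [0.4554, -0.037, 0.2544]
ee_rot: [-3.024, -0.847, 0.002]
force: [1.4, -0.7, 5.4]
width: 0.272
gripper_force: 45.0
```

Call:
jog_arm:
  rows:
    - [[-0.83,1.91,-0.04],[0,0,0],0.15]
    - [[-1.14,3.98,-0.08],[0,0,0],0.15]
    - [[-1.14,3.98,-0.08],[0,0,0],0.15]
    - [[-1.14,3.98,-0.08],[0,0,0],0.15]

```text
clock: 25.18
position: [0.4442, 0.0014, 0.2537]
ee_rot: [3.025, 0.846, -0.002]
force: [1.9, -5.3, 4.1]
width: 0.276
gripper_force: 45.0
```

Call:
jog_arm:
  rows:
    - [[0.24,2.08,-0.04],[0,0,0],0.15]
    - [[1.0,4.02,-0.08],[0,0,0],0.15]
    - [[1.0,4.02,-0.08],[0,0,0],0.15]
    - [[1.0,4.02,-0.08],[0,0,0],0.15]

```text
clock: 25.68
position: [0.4532, 0.0412, 0.2528]
ee_rot: [3.024, 0.845, -0.006]
force: [-2.5, -6.5, 10.3]
width: 0.277
gripper_force: 45.0
```

Standstill drag jumped from about 1.5 N to 5–7 N between the 211° and 181° readings, so take-up is at about 196° (1095° wound). One full turn more ends at about 196° again, 315° from here.

Call:
jog_arm:
  rows:
    - [[1.25,1.68,-0.04],[0,0,0],0.15]
    - [[2.88,2.98,-0.08],[0,0,0],0.15]
    - [[4.79,3.81,-0.12],[0,0,0],0.15]
    - [[6.86,4.12,-0.17],[0,0,0],0.15]
    - [[8.94,3.88,-0.21],[0,0,0],0.15]
    - [[10.88,3.12,-0.25],[0,0,0],0.15]
    - [[12.56,1.87,-0.29],[0,0,0],0.15]
    - [[13.86,0.24,-0.33],[0,0,0],0.15]

```text
clock: 26.68
position: [0.5906, 0.0508, 0.2497]
ee_rot: [-3.016, -0.853, 0.005]
force: [-7.7, 12.9, 11.5]
width: 0.28
gripper_force: 45.0
```

Call:
jog_arm:
  rows:
    - [[0.83,-1.91,-0.04],[0,0,0],0.15]
    - [[1.14,-3.98,-0.08],[0,0,0],0.15]
    - [[0.9,-6.06,-0.12],[0,0,0],0.15]
    - [[0.14,-8.0,-0.17],[0,0,0],0.15]
    - [[-1.11,-9.68,-0.21],[0,0,0],0.15]
    - [[-2.74,-10.98,-0.25],[0,0,0],0.15]
    - [[-4.65,-11.81,-0.29],[0,0,0],0.15]
    - [[-6.72,-12.12,-0.34],[0,0,0],0.15]

```text
clock: 27.68
position: [0.529, -0.076, 0.2472]
ee_rot: [3.025, 0.847, 0.012]
force: [16.3, 2.7, -2.0]
width: 0.275
gripper_force: 45.0
```

Call:
jog_arm:
  rows:
    - [[-2.08,0.24,-0.06],[0,0,0],0.15]
    - [[-4.02,1.0,-0.12],[0,0,0],0.15]
    - [[-5.7,2.25,-0.17],[0,0,0],0.15]
    - [[-7.0,3.88,-0.22],[0,0,0],0.15]
    - [[-7.83,5.79,-0.26],[0,0,0],0.15]
    - [[-7.83,5.79,-0.26],[0,0,0],0.15]
    - [[-7.83,5.79,-0.26],[0,0,0],0.15]

```text
clock: 28.55
position: [0.4479, -0.0201, 0.2441]
ee_rot: [3.024, 0.844, 0.0]
force: [2.0, -7.7, 8.6]
width: 0.273
gripper_force: 45.0
```

Call:
jog_arm:
  rows:
    - [[0,0,0],[0,0,0],0.4]
    - [[0,0,0],[0,0,0],0.65]
    - [[0,0,0],[0,0,0],0.65]
    - [[0,0,3],[0,0,0],0.65]
    - [[0,0,8],[0,0,0],0.65]
    - [[0,0,13],[0,0,0],0.65]
    - [[-3,-6,14],[0,0,0],0.65]
    - [[-6,-12,14],[0,0,0],0.65]

```text
clock: 29.55
position: [0.3908, -0.1297, 0.3844]
ee_rot: [3.024, 0.851, 0.002]
force: [0.3, -1.0, -1.0]
width: 0.649
gripper_force: 0.0
```

Call:
jog_arm:
  rows:
    - [[-2,-6,0],[0,0,0],0.65]
    - [[-3,-12,0],[0,0,0],0.65]
    - [[-3,-18,0],[0,0,0],0.65]
    - [[-3,-18,0],[0,0,0],0.65]
    - [[-3,-18,0],[0,0,0],0.65]

```text
clock: 30.18
position: [0.3613, -0.3083, 0.3831]
ee_rot: [-3.023, -0.848, 0.001]
force: [0.4, 0.9, 0.6]
width: 0.651
gripper_force: 0.0
```

Run:
```python
from h import *
o=arm.observe();print(o["clock"],o["position"].round(4),o["force"].round(1))
out=[]
for n in("top","scene"):
    c=grab(n);W=c["W"];x,y,z=np.moveaxis(W,-1,0);q=np.hypot(x-.523,y-.004)
    m=(q<.11)&(z>.218)&(z<.242);print(n,m.sum(),cv2.minAreaRect((W[m][:,:2]*1e3).astype(np.float32)) if m.sum()>3 else 0,np.nanmedian(z[m]) if m.any() else 0)
    out.append(cv2.resize(c["img"][110:250,230:400] if n=="scene" else c["img"][130:270,180:350],(400,330),interpolation=cv2.INTER_CUBIC))
cv2.imwrite("pics/end.png",np.hstack(out)[...,::-1])
```

```text
30.175 [ 0.3613 -0.3083  0.3831] [0.4 0.9 0.6]
top 346 ((489.29388427734375, -6.808399200439453), (112.91992950439453, 39.37809753417969), 19.53887176513672) 0.23170794650933818
scene 442 ((491.0976257324219, -7.411945343017578), (108.6197280883789, 40.9245491027832), 17.821002960205078) 0.23019040692335685
```

View pics/end.png

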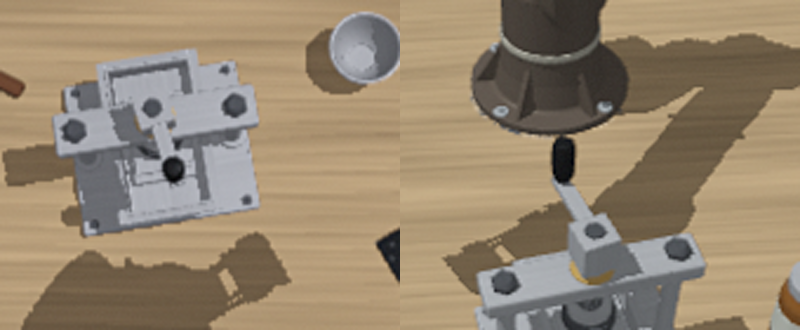

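The crank sits level on its square: the hub top is at 0.230 m (0.2296 m expected) and the arm is at about 198°. The gripper is clear of it.

```bash
python3 -c "
from cell import arm
print(arm.sign_off())"
```

```text
the job is handed in; nothing more can be done
None
```

The job is handed in: the crank went fully down on the square, was wound about 3.04 turns to take-up (good to about ±15°) and one full turn more, and was left seated, with only the crank handled and about 30 s used.

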